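# Snap the food box lid shut all round

### The arm

A 7-joint arm with a two-finger parallel gripper is mounted at the origin on a cart in front of the work surface, level with it; the furniture and walls round the work are solid. World frame = base frame: x ahead of the robot, y to its left, z up, the work surface at z = 0. Lengths are in m, angles in rad, forces in N, time in s.
With the tool pointing down it reaches from about 0.4 to 0.85 m from the base axis. Payload 10.4 kg.
Tool frame: the origin (TCP) lies at the centre of the arm's flange, where the gripper is bolted on; the fingertips stand 173 mm ahead of it and the grasp point (between the pads) lies 155 mm ahead of it (manip.nose_length is the distance from the TCP to the fingertips, in m); z points along the fingers, x is the direction in which the jaws open and shut, and the axes are right-handed (so a half turn about z gives the same grasp; the last joint's range is limited). The gripper opens to 85 mm and grips with 20 to 120 N. Pads are 22 mm wide; open, the fingers measure 114 mm over their backs; the gripper's body (76 mm by 85 mm) begins 54 mm behind the grasp point. The pads swing forward as they close: fully open they stand 13 mm farther back than shut.
Start: joints at [1.187, 0.332, -0.065, 1.46, 0.022, 1.35, -0.088], TCP at [0.221, -0.585, 0.405] pointing down, gripper open.
Joint ranges: [-2.6, 2.6], [-0.5, 2.12], [-1.47, 1.34], [0.16, 2.42], [-1.27, 4.41], [0.06, 2.06], [-2.6, 2.6]. Speed limits (rad/s): [2.22, 2.22, 2.79, 2.79, 3.14, 3.14, 3.14].

### API

Orientations are given as a unit quaternion [x, y, z, w].
In Python, from workcell import status, cams, order, manip gives the robot as it stands.
- The arm moves only by the tool servo_tool, never from a script. Its argument "motion" is a list that holds one entry, the list of rows, each a list of 6 numbers: the shift along the tool's x, y, z in units of 50 mm (1.0 is 50 mm), then the turn, a rotation vector about the tool's x, y, z in units of 5 degrees (1.0 is 5 degrees). In form: [[[x, y, z, ax, ay, az], ...]]. A call has 1 to 12 rows; each row shifts and turns the pose as measured when the row begins, along the tool's axes as they then stand; what a row does not reach is not made up. A row lasts 1/10 s, in which the tool goes at most 50 mm and 8.59 degrees, less where a joint would pass 70% of its speed; a pose out of reach is approached as far as the arm can. A call is refused whole if a number of a shift passes 1 or a number of a turn 1, either way. A call with a gripper value outside its range is refused whole. "jaw" is the closure in counts, from 0 (fully open) to 255 (shut), set as the call begins (left out, the last holds). The fingers move at their own pace and stop on an object; "force" is the grip in N (left out, the last holds). Time passes only in rows, so rows that do not move let the fingers close. It gives the time, the measured TCP pose, the force and the opening at its end, in the units of the state.
- status.get_obs(): the state, without advancing time (a new reading comes with each control period).
- cams.camera(name): name is "scene" or "top"; returns a dict with "color" (400x640x3 uint8, red, green, blue), "vertical_fov" (degrees; the focal length in pixels is half the picture's height over the tangent of half this angle, whatever the lens; pixels are square), "cx", "cy" (the principal point, pixels), "extrinsics" (4x4, takes a point from camera to world coordinates). Camera axes: x right, y down, z forward; pixel columns grow to the right and rows downward; lengths in m; the calibration is good to about 2 mm. A picture is of the moment at which its call begins. There is no depth.
- order.hand_in(): hands the job in, once; it reports no verdict.
The state is a dict: "clock": time; "joint_pos": joint angles; "joint_velocities": joint speeds; "tau": joint torques, N m; "position": TCP position; "ee_rot": TCP orientation; "ft_force": force on the tool from outside, world axes, zero at the start; "torque": the same for the moment, N m; "grip_width": opening from 0.0 (shut) to 1.0 (fully open).
Only numpy, scipy, OpenCV 4.12 (cv2) and the standard library are available. Lean on these libraries where they do the work, as an engineer would, in place of code of your own. Each camera call takes 0.05 s, during which the arm holds its last target.

### The job

The lid lies on the glass food box but its rim is still up: with the fingertips, press down the dark green rim sections on all four sides until each one clicks shut and stays flush with the lid. Do not pick up, tip or push the box away, leave the other things where they stand, and take the hand away when done.

Things in the scene. Friction and masses are not known exactly. Their poses are not given: they have to be found in the camera images.
- food_box: Loose, heavy glass food box (about 1.2 kg, 130 x 180 mm over its lid, 80 mm high to the lid's flat top) with a lemon and a garlic bulb inside, standing on the worktop. Origin: centre of its underside; z up, the long side runs along its y, the 'front' section lies on its -x side. The pale green centre panel and corners of the lid are already seated and do not move; its four dark green rim sections do. It may stand turned by up to 30 degrees.
- lid_front (a joint): Dark green rim section of the lid on the box's -x side (112 mm long, 26 mm wide), hinged along its inner edge, level with the lid top. Reads 0 when it stands raised (outer edge about 6.5 mm above the lid's top), 0.25 rad when pressed down flush and snapped shut. It springs back up if released before about 0.12 rad, and clicks over by itself beyond that; the push is hardest at the start (about 5 to 8 N downward on the outer half of the section) and gives way suddenly.
- lid_front_pad (a point): Point to press on the top of the front section: in the middle of its length, 19 mm out from its hinge line and 7 mm in from its outer edge. About 85 mm above the worktop when raised, 80 mm when shut.
- lid_back (a joint): Dark green rim section of the lid on the box's +x side (112 mm long, 26 mm wide), hinged along its inner edge, level with the lid top. Reads 0 when it stands raised (outer edge about 6.5 mm above the lid's top), 0.25 rad when pressed down flush and snapped shut. It springs back up if released before about 0.12 rad, and clicks over by itself beyond that; the push is hardest at the start (about 5 to 8 N downward on the outer half of the section) and gives way suddenly.
- lid_back_pad (a point): Point to press on the top of the back section: in the middle of its length, 19 mm out from its hinge line and 7 mm in from its outer edge. About 85 mm above the worktop when raised, 80 mm when shut.
- lid_left (a joint): Dark green rim section of the lid on the box's +y side (66 mm long, 26 mm wide), hinged along its inner edge, level with the lid top. Reads 0 when it stands raised (outer edge about 6.5 mm above the lid's top), 0.25 rad when pressed down flush and snapped shut. It springs back up if released before about 0.12 rad, and clicks over by itself beyond that; the push is hardest at the start (about 5 to 8 N downward on the outer half of the section) and gives way suddenly.
- lid_left_pad (a point): Point to press on the top of the left section: in the middle of its length, 19 mm out from its hinge line and 7 mm in from its outer edge. About 85 mm above the worktop when raised, 80 mm when shut.
- lid_right (a joint): Dark green rim section of the lid on the box's -y side (66 mm long, 26 mm wide), hinged along its inner edge, level with the lid top. Reads 0 when it stands raised (outer edge about 6.5 mm above the lid's top), 0.25 rad when pressed down flush and snapped shut. It springs back up if released before about 0.12 rad, and clicks over by itself beyond that; the push is hardest at the start (about 5 to 8 N downward on the outer half of the section) and gives way suddenly.
- lid_right_pad (a point): Point to press on the top of the right section: in the middle of its length, 19 mm out from its hinge line and 7 mm in from its outer edge. About 85 mm above the worktop when raised, 80 mm when shut.
- salt_shaker: Glass salt shaker, 44 mm across, 90 mm high, standing beside the box's left (+y) end. Origin: centre of its underside. Bystander.
- onion: Brown onion, 83 mm across, 94 mm high, beside the box's right (-y) end. Origin: its underside. Bystander.
- mug_dark: Dark grey mug, 80 mm across, 101 mm high, at the back. Origin: its underside. Bystander.
- pepper_mill: Turned wooden pepper mill, 58 mm across, 170 mm high, at the back. Origin: its underside. Bystander.
- peeler: Yellow vegetable peeler, 170 x 25 x 18 mm, lying near the front edge at the right. Origin: its underside. Bystander.

How it is judged:
At the end, for the whole second after the job is handed in: All four rim sections stay shut (each joint over 0.21 of 0.25 rad) after the hand has left, and the box stands at rest, upright (within 0.05 rad), on the worktop, within 30 mm of where it stood (value of joint each of lid_front, lid_back, lid_left, lid_right above 0.21 rad and distance of food_box from where it was at the start of the episode below 0.03 m and angle between food_box's own z axis and vertical below 0.05 rad and height (world z) of food_box below 0.005 m and linear speed of food_box below 0.02 m/s); the robot touches nothing.
It fails at once if the food box is lifted (its underside over 12 mm up) (height (world z) of food_box above 0.012 m).
It fails at once if the food box is tipped by more than 0.15 rad (angle between food_box's own z axis and vertical above 0.15 rad).
It fails at once if the food box is pushed more than 30 mm from where it stood (distance of food_box from where it was at the start of the episode above 0.03 m).
It fails at once if a bystander (salt shaker, onion, mug, pepper mill or peeler) is moved more than 30 mm (distance of any of salt_shaker, onion, mug_dark, pepper_mill, peeler from where it was at the start of the episode above 0.03 m).
It also fails if it takes over 42 s, if anything falls off the work surface, if the arm or the gripper's body presses on something with over 40 N, if the wrist force passes 120 N, or if a joint passes its speed limit or range.

## Working session

There is one attempt and no reset: what is moved stays moved. The work goes in short steps, Python scripts to look and compute and a tool call to move; the robot and the scene stay as the last step left them, time stands still between calls to the robot, and variables do not carry over. Pictures are saved under pics/ and viewed, and the job is handed in when it is done.

Besides the shell and the picture viewer there is one more tool, called after "Request:" as name(argument=value, ...) on one line, values as JSON. servo_tool: Moves the arm, as the interface text tells. Its arguments: {"type":"object","properties":{"motion":{"type":"array","items":{"type":"array","items":{"type":"array","items":{"type":"number"}}}},"jaw":{"type":"number"},"force":{"type":"number"}},"required":["motion"]}

```bash
mkdir -p pics; ls
python3 - <<'E'
from workcell import status,cams,manip
import cv2,numpy as np
o=status.get_obs();print(o, manip.nose_length)
for n in("scene","top"):
    c=cams.camera(n);cv2.imwrite(f"pics/{n}0.png",c["color"][:,:,::-1]);print(n,c["vertical_fov"],c["cx"],c["cy"],np.round(c["extrinsics"],4).tolist(),[k for k in c])
E
```

```text
pics
{'clock': 0.0, 'joint_pos': array([ 1.18741924,  0.33286993, -0.06469601,  1.46094265,  0.0216313 ,
        1.34990392, -0.08849492]), 'joint_velocities': array([ 1.19676410e-03, -6.44136264e-06,  1.04568651e-03,  5.45149131e-04,
        1.42735372e-03,  4.94043959e-06,  9.94985572e-05]), 'tau': array([ 2.15254613e-05, -6.25452161e+01,  4.93109180e-02, -3.91597617e+01,
        1.63002260e-02,  9.74677212e-03,  4.34420917e-05]), 'position': array([ 0.2205787 , -0.58464318,  0.40391634]), 'ee_rot': array([ 8.22504723e-01, -5.68757831e-01, -6.13626459e-04, -3.64503117e-04]), 'ft_force': array([ 0.55500941, -0.25944357, -0.04284512]), 'torque': array([0.04251653, 0.0250616 , 0.07757816]), 'grip_width': 0.9975987293673632} 0.1734
scene 53.001953101184924 320.1522973529598 204.9266496982368 [[0.8181, -0.5111, 0.2636, 0.3424], [-0.575, -0.7299, 0.3696, -0.2875], [0.0035, -0.454, -0.891, 0.9005], [0.0, 0.0, 0.0, 1.0]] ['color', 'vertical_fov', 'cx', 'cy', 'extrinsics']
top 54.72643843168369 311.6082930407189 200.9874844995356 [[-0.0224, -0.9807, 0.1942, 0.3972], [-0.9995, 0.026, 0.0158, 0.0471], [-0.0205, -0.1937, -0.9808, 1.0347], [0.0, 0.0, 0.0, 1.0]] ['color', 'vertical_fov', 'cx', 'cy', 'extrinsics']
```

View pics/scene0.png

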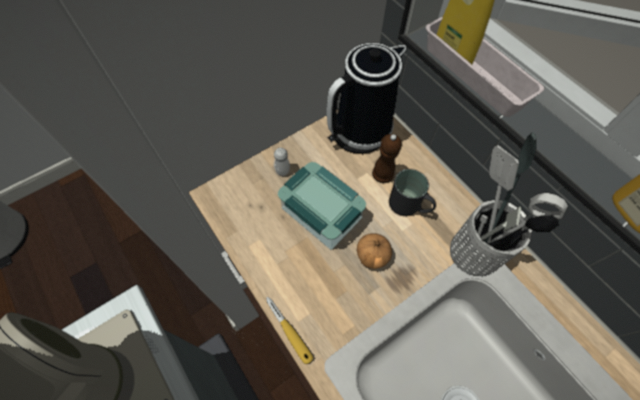

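View pics/top0.png

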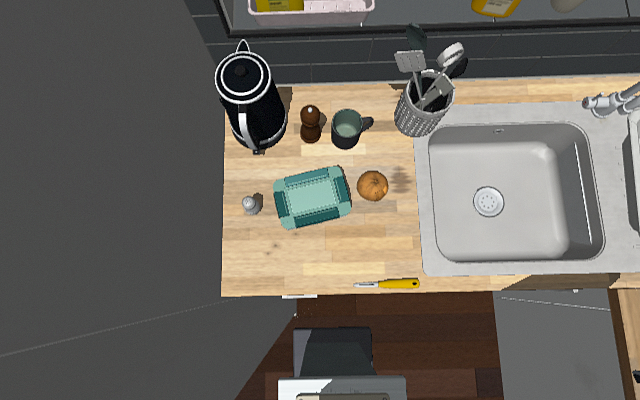

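The box is at about (312,197) in the top view, with its long side nearly along image x. The shaker is at (251,204), the onion at (373,186), the mug at (347,127) and the mill at (310,122). Next I'll zoom in and measure.

```bash
cat > h.py <<'E'
import numpy as np,cv2
from workcell import cams,status
def cam(n):
    c=cams.camera(n);f=200/np.tan(np.radians(c["vertical_fov"]/2));c["f"]=f;return c
def ray(c,uv,z):
    d=np.array([(uv[0]-c["cx"])/c["f"],(uv[1]-c["cy"])/c["f"],1]);E=np.array(c["extrinsics"]);w=E[:3,:3]@d;t=E[:3,3]
    return t+w*(z-t[2])/w[2]
def proj(c,p):
    E=np.array(c["extrinsics"]);q=E[:3,:3].T@(np.array(p)-E[:3,3]);return q[:2]/q[2]*c["f"]+[c["cx"],c["cy"]]
E
python3 - <<'E'
from h import *
t=cam("top");s=cam("scene")
a=cv2.resize(t["color"][150:245,235:400,::-1],None,fx=4.8,fy=4.8,interpolation=cv2.INTER_CUBIC);cv2.imwrite("pics/tz.png",a)
b=cv2.resize(s["color"][140:280,255:405,::-1],None,fx=4.2,fy=4.2,interpolation=cv2.INTER_CUBIC);cv2.imwrite("pics/sz.png",b)
for n,c in(("t",t),("s",s)):
    hsv=cv2.cvtColor(c["color"],cv2.COLOR_RGB2HSV);print(n)
    for uv in ([(312,197),(310,218)] if n=="t" else [(320,200)]): print(hsv[uv[1],uv[0]])
    m=((hsv[...,0]>65)&(hsv[...,0]<100)&(hsv[...,1]>40)&(hsv[...,2]>100)).astype(np.uint8)  # pale
    k,l,st,ce=cv2.connectedComponentsWithStats(m)
    for i in range(1,k):
        if st[i,4]>150:
            print(st[i],ce[i],ray(c,ce[i],.08),cv2.minAreaRect(np.argwhere(l==i)[:,::-1].astype(np.float32)))
for n,uv,z in(("salt",(251,197),.09),("onion",(373,184),.06),("mill",(310,108),.17),("mug",(347,122),.1)):
    print(n,ray(t,uv,z))
E
```

```text
t
[ 82  55 199]
[ 89 147  90]
[ 273  166   78   64 2868] [312.12238494 194.21861925] [0.60362265 0.06079688 0.08      ] ((311.22906494140625, 196.70631408691406), (51.14876937866211, 71.53607177734375), 75.69972229003906)
s
[ 77  49 173]
[ 278  163   87   77 2872] [324.12221448 197.85828691] [0.60323295 0.0626169  0.08      ] ((321.7655944824219, 198.77577209472656), (76.30821990966797, 53.6024284362793), 40.36453628540039)
salt [0.59844784 0.21393705 0.09      ]
onion [ 0.63073394 -0.09688721  0.06      ]
mill [0.79548243 0.05979826 0.17      ]
mug [ 0.78628539 -0.03321559  0.1       ]
```

View pics/tz.png

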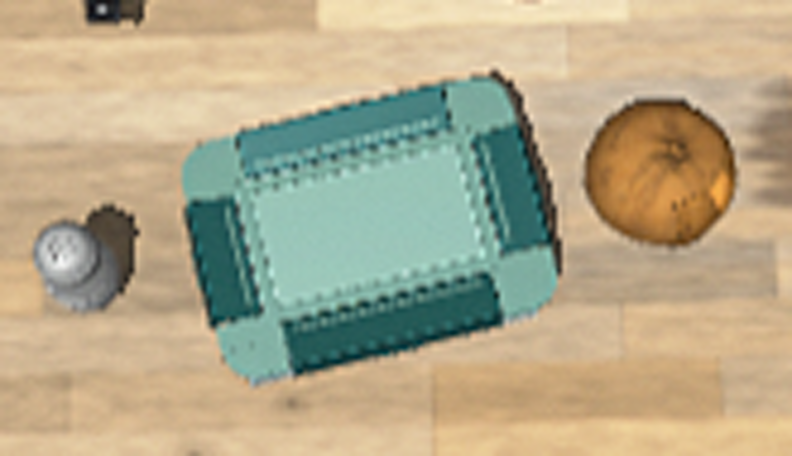

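View pics/sz.png

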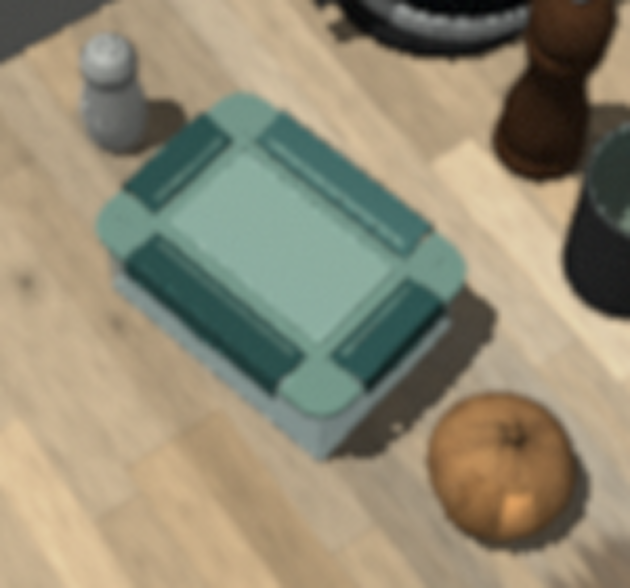

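```bash
cat > fit.py <<'E'
from h import *
from scipy.optimize import minimize
def rr(w,l,r):
    P=[]
    for sx,sy,a0 in((1,1,0),(-1,1,90),(-1,-1,180),(1,-1,270)):
        for a in np.radians(np.arange(a0,a0+91,15)): P.append([sx*(w/2-r)+r*np.cos(a),sy*(l/2-r)+r*np.sin(a)])
    return np.array(P)
P=rr(.13,.18,.02)
def W(q,p,z=.08):
    c,s=np.cos(q[2]),np.sin(q[2]);p=np.atleast_2d(p);return np.c_[q[0]+c*p[:,0]-s*p[:,1],q[1]+s*p[:,0]+c*p[:,1],np.full(len(p),z)]
def run(cs):
    ms=[]
    for c in cs:
        hsv=cv2.cvtColor(c["color"],cv2.COLOR_RGB2HSV);m=((hsv[...,0]>68)&(hsv[...,0]<100)&(hsv[...,1]>45)).astype(np.uint8)
        k,l,st,ce=cv2.connectedComponentsWithStats(m);o=proj(c,[.603,.061,.08]);i=min(range(1,k),key=lambda i:np.hypot(*(ce[i]-o))+ (1e3 if st[i,4]<800 else 0))
        ms.append(cv2.GaussianBlur(cv2.resize((l==i)*1.0,None,fx=4,fy=4,interpolation=cv2.INTER_LINEAR),(0,0),2))
    def cost(v):
        q=np.array([.603,.061,0])+np.array(v)*[.01,.01,.1];t=0
        for c,m in zip(cs,ms):
            im=np.zeros(m.shape);pts=np.array([proj(c,p) for p in W(q,P)])
            cv2.fillPoly(im,[np.round(((pts+.5)*4-.5)*16).astype(np.int32)],1.0,shift=4)
            t+=np.abs(cv2.GaussianBlur(im,(0,0),2)-m).sum()/16
        return t
    best=min((minimize(cost,[0,0,a],method="Nelder-Mead") for a in(-3,-1,1,3)),key=lambda r:r.fun)
    return np.array([.603,.061,0])+best.x*[.01,.01,.1],best.fun
E
python3 - <<'E'
from fit import *
t=cam("top");s=cam("scene")
for cs in([t],[s],[t,s]): print(run(cs))
q,_=run([t,s]);
for n,p in dict(f=(-.058,0),b=(.058,0),l=(0,.083),r=(0,-.083)).items(): print(n,W(q,p,.085))
for n,c,(u0,v0,u1,v1),k in(("t",t,(235,150,400,245),4.8),("s",s,(255,140,405,280),4.2)):
    a=cv2.resize(c["color"][v0:v1,u0:u1,::-1],None,fx=k,fy=k,interpolation=cv2.INTER_CUBIC)
    for w,l,r in((.13,.18,.02),(.078,.128,.001)):
        pts=np.array([proj(c,p) for p in W(q,rr(w,l,r))]);cv2.polylines(a,[np.round((pts+.5-[u0,v0])*k).astype(np.int32)],True,(0,0,255),1)
    for p in((-.058,0),(.058,0),(0,.083),(0,-.083)):
        cv2.circle(a,tuple(np.round((proj(c,W(q,p,.085)[0])+.5-[u0,v0])*k).astype(int).tolist()),4,(0,255,255),-1)
    cv2.imwrite(f"pics/fit_{n}.png",a)
E
```

```text
(array([0.60301275, 0.06102641, 0.22361111]), np.float64(405.0502120589865))
(array([0.60301283, 0.06102495, 0.20227375]), np.float64(533.8318011581398))
(array([0.60301291, 0.06102573, 0.20139406]), np.float64(939.9583172181935))
f [[0.54618517 0.04942367 0.085     ]]
b [[0.65984065 0.07262778 0.085     ]]
l [[0.58640997 0.14234818 0.085     ]]
r [[ 0.61961585 -0.02029673  0.085     ]]
```

```bash
python3 -c "
import cv2,numpy as np
a=cv2.imread('pics/fit_t.png');b=cv2.imread('pics/fit_s.png');b=cv2.resize(b,None,fx=.5,fy=.5) if 0 else b
cv2.imwrite('pics/fit_t2.png',a)"
```

```text
(no output)
```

View pics/fit_t.png

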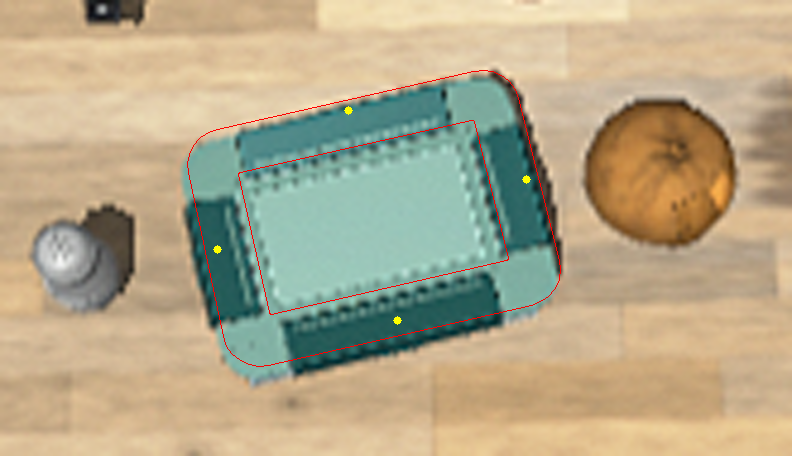

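View pics/fit_s.png

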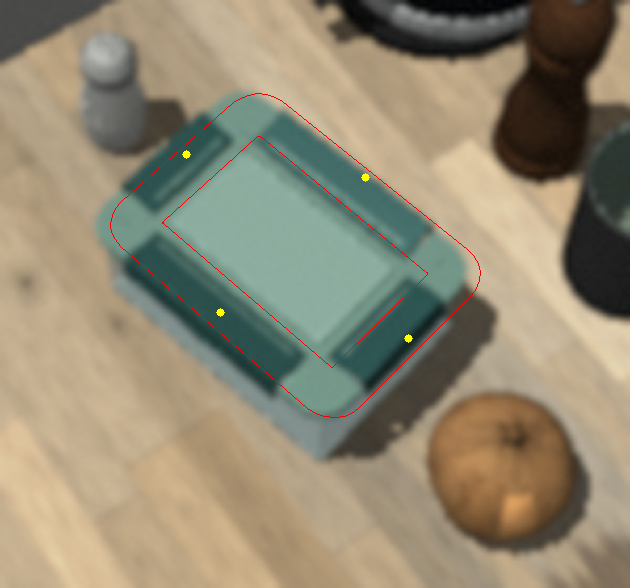

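The red outline sits about 3 px off the lid because Nelder-Mead started with a degenerate simplex. I'll fix that and refit.

```bash
sed -i 's/\[0,0,a\],method="Nelder-Mead"/[.1,.1,a],method="Nelder-Mead",options=dict(initial_simplex=[[0,0,a],[1,0,a],[0,1,a],[0,0,a+1]])/' fit.py
python3 - <<'E'
from fit import *
t=cam("top");s=cam("scene")
for cs in([t],[s],[t,s]): print(run(cs))
q,_=run([t,s]);np.save("q.npy",q)
for n,p in dict(f=(-.058,0),b=(.058,0),l=(0,.083),r=(0,-.083)).items(): print(n,W(q,p,.085))
A=[]
for n,c,(u0,v0,u1,v1),k in(("t",t,(260,155,370,240),3.6),("s",s,(270,155,380,255),3.6)):
    a=cv2.resize(c["color"][v0:v1,u0:u1,::-1],None,fx=k,fy=k,interpolation=cv2.INTER_CUBIC)
    for w,l,r in((.13,.18,.02),(.078,.128,.001)):
        pts=np.array([proj(c,p) for p in W(q,rr(w,l,r))]);cv2.polylines(a,[np.round((pts+.5-[u0,v0])*k).astype(np.int32)],True,(0,0,255),1)
    for p in((-.058,0),(.058,0),(0,.083),(0,-.083)):
        cv2.circle(a,tuple(np.round((proj(c,W(q,p,.085)[0])+.5-[u0,v0])*k).astype(int).tolist()),3,(0,255,255),-1)
    A.append(cv2.copyMakeBorder(a,0,360-a.shape[0],0,0,cv2.BORDER_CONSTANT))
cv2.imwrite(f"pics/fit2.png",np.hstack(A))
E
```

```text
(array([0.59704954, 0.06278221, 0.22905427]), np.float64(124.99484117498315))
(array([0.59568983, 0.06430474, 0.20562128]), np.float64(204.02483442287001))
(array([0.59710625, 0.06339197, 0.21961643]), np.float64(340.70561198710396))
f [[0.54049934 0.05075636 0.085     ]]
b [[0.65371315 0.07602757 0.085     ]]
l [[0.57902426 0.1443984  0.085     ]]
r [[ 0.61518824 -0.01761446  0.085     ]]
```

View pics/fit2.png

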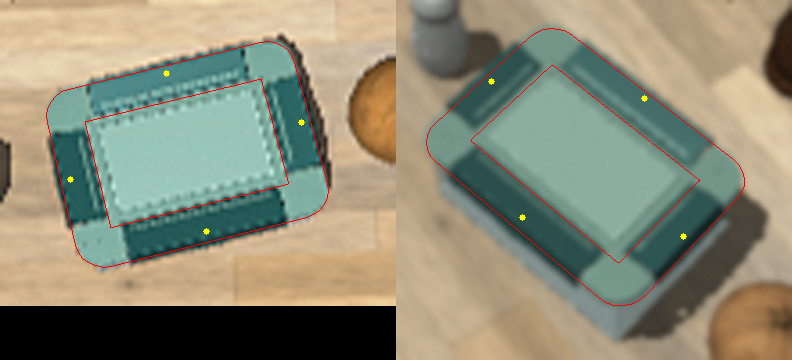

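The fit is good: centre ≈ (0.597, 0.0635), yaw ≈ 0.22. The tool x axis is already within about 8° of the box's -y, so I'll align it with a +8° turn about z. Next, the deltas.

```bash
cat > d.py <<'E'
from fit import *
import sys
from scipy.spatial.transform import Rotation as R
q=np.array([.5965,.0635,.22])
pads=dict(f=(-.058,0),b=(.058,0),l=(0,.083),r=(0,-.083),c=(0,0))
o=status.get_obs();r=R.from_quat(o["ee_rot"]).as_matrix()
print(o["clock"],o["position"].round(4),"F",o["ft_force"].round(2),"w",o["grip_width"],"j",o["joint_pos"].round(2))
x=r[:,0];print("yaw x",np.degrees(np.arctan2(x[1],x[0])),"want",np.degrees(q[2])-90,"tilt",r[:,2].round(3), "tip z",o["position"][2]+.1734*r[2,2])
def go(n,tipz):
    T=W(q,pads[n],0)[0];T[2]=tipz+.1734
    d=T-o["position"];print(n,tipz,"tool shift units",(r.T@d/.05).round(2), "world mm",(d*1e3).round(1))
for a in sys.argv[1:]:
    n,z=a.split(":");go(n,float(z))
E
python3 d.py r:.23 r:.1
```

```text
0.4 [ 0.2206 -0.5848  0.4046] F [ 0.29 -0.01 -0.18] w 1.0018502363679933 j [ 1.19  0.33 -0.06  1.46  0.02  1.35 -0.09]
yaw x -69.32901429276487 want -77.39492850712189 tilt [ 0.  0. -1.] tip z 0.23124482498694313
r 0.23 tool shift units [ -7.83 -11.38   0.03] world mm [394.  567.3  -1.2]
r 0.1 tool shift units [ -7.83 -11.38   2.63] world mm [ 394.   567.3 -131.2]
```

Request:
servo_tool(motion=[[[-0.4,-0.6,0,0,0,0],[-0.4,-0.6,0,0,0,0],[-0.4,-0.6,0,0,0,0],[-0.4,-0.6,0,0,0,0],[-0.4,-0.6,0,0,0,0],[-0.4,-0.6,0,0,0,0],[-0.4,-0.6,0,0,0,0],[-0.4,-0.6,0,0,0,0],[-0.4,-0.6,0,0,0,0],[-0.4,-0.6,0,0,0,0],[-0.4,-0.6,0,0,0,0.8],[0,0,0,0,0,0.8]]], jaw=255)

```text
clock: 1.6
position: [0.4592, -0.25, 0.4044]
ee_rot: [0.779, -0.627, 0.001, 0.001]
ft_force: [-0.4, -0.2, 0.5]
grip_width: 0.0
```

```bash
python3 d.py r:.2 r:.1
```

```text
1.6 [ 0.4592 -0.25    0.4044] F [-0.35 -0.2   0.53] w 0.000331516899181288 j [ 0.74  0.13 -0.35  1.72  0.05  1.3  -0.98]
yaw x -77.71001238481988 want -77.39492850712189 tilt [ 0.001 -0.002 -1.   ] tip z 0.23103764003743765
r 0.2 tool shift units [-3.88 -4.03  0.61] world mm [155.4 232.5 -31. ]
r 0.1 tool shift units [-3.89 -4.03  2.61] world mm [ 155.4  232.5 -131. ]
```

Request:
servo_tool(motion=[[[-0.5,-0.5,0,0,0,0],[-0.5,-0.5,0,0,0,0],[-0.5,-0.5,0,0,0,0],[-0.5,-0.5,0,0,0,0],[-0.5,-0.5,0,0,0,0],[-0.5,-0.5,0,0,0,0],[-0.5,-0.5,0,0,0,0],[-0.5,-0.5,0.2,0,0,0],[-0.3,-0.4,0.2,0,0,0],[0,0,0,0,0,0]]])

```text
clock: 2.6
position: [0.6353, 0.0166, 0.3838]
ee_rot: [0.777, -0.63, 0.002, 0.0]
ft_force: [-0.3, 0.6, -0.2]
grip_width: 0.001
```

```bash
python3 d.py r:.1
```

```text
2.6 [0.6353 0.0166 0.3838] F [-0.28  0.63 -0.18] w 0.001053723319080537 j [ 0.29  0.41 -0.52  1.44  0.21  1.34 -1.6 ]
yaw x -78.04643048952556 want -77.39492850712189 tilt [ 0.003 -0.003 -1.   ] tip z 0.21042143935560131
r 0.1 tool shift units [0.57 0.55 2.21] world mm [ -20.7  -34.1 -110.4]
```

Request:
servo_tool(motion=[[[0.2,0.2,0.4,0,0,0],[0.2,0.2,0.4,0,0,0],[0.2,0.15,0.4,0,0,-0.1],[0,0,0.4,0,0,0],[0,0,0.3,0,0,0],[0,0,0,0,0,0],[0,0,0,0,0,0]]])

```text
clock: 3.3
position: [0.6141, -0.0218, 0.2875]
ee_rot: [0.779, -0.626, 0.003, -0.0]
ft_force: [0.4, 0.6, 0.4]
grip_width: -0.003
```

```bash
python3 d.py r:.09 r:.08
python3 - <<'E'
from h import *
t=cam("top");s=cam("scene")
a=cv2.resize(t["color"][120:260,230:420,::-1],None,fx=2,fy=2,interpolation=cv2.INTER_CUBIC)
b=cv2.resize(s["color"][120:260,250:440,::-1],None,fx=2,fy=2,interpolation=cv2.INTER_CUBIC);cv2.imwrite("pics/r1.png",np.hstack([a,b]))
E
```

```text
3.3 [ 0.6141 -0.0218  0.2875] F [0.36 0.62 0.36] w -0.0025425434428494056 j [ 0.35  0.44 -0.5   1.61  0.23  1.14 -1.56]
yaw x -77.5819362319617 want -77.39492850712189 tilt [ 0.006 -0.004 -1.   ] tip z 0.11413049809167833
r 0.09 tool shift units [-0.08 -0.03  0.48] world mm [  0.6   4.3 -24.1]
r 0.08 tool shift units [-0.09 -0.03  0.68] world mm [  0.6   4.3 -34.1]
```

View pics/r1.png

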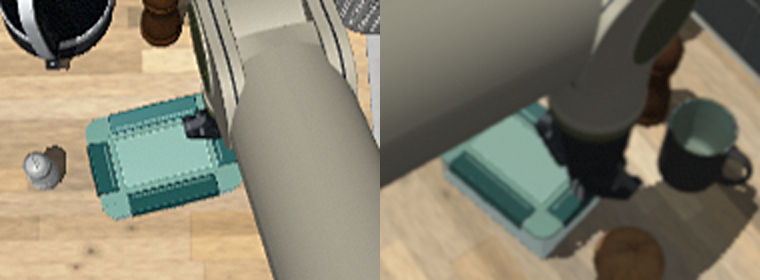

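The hand is above the right section, with about 35 mm to go to flush. Descending.

Request:
servo_tool(motion=[[[-0.05,0,0.2,0,0,0],[0,0,0.2,0,0,0],[0,0,0.1,0,0,0],[0,0,0.1,0,0,0],[0,0,0.1,0,0,0],[0,0,0,0,0,0]]])

```text
clock: 4.0
position: [0.615, -0.0185, 0.2535]
ee_rot: [0.78, -0.626, 0.006, -0.001]
ft_force: [-4.5, -0.1, 9.6]
grip_width: 0.001
```

```bash
python3 d.py r:.08
```

```text
4.0 [ 0.615  -0.0185  0.2535] F [-4.48 -0.13  9.59] w 0.0011636674741370568 j [ 0.34  0.48 -0.49  1.64  0.26  1.08 -1.58]
yaw x -77.53594582776593 want -77.39492850712189 tilt [ 0.011 -0.005 -1.   ] tip z 0.08008366387729593
r 0.08 tool shift units [-0.02  0.    0.  ] world mm [-0.4  1.  -0.1]
```

Request:
servo_tool(motion=[[[0,0,0.05,0,0,0],[0,0,0.05,0,0,0]]])

```text
clock: 4.2
position: [0.6151, -0.0182, 0.253]
ee_rot: [0.78, -0.626, 0.006, -0.001]
ft_force: [-15.9, -1.0, 31.2]
grip_width: -0.002
```

Request:
servo_tool(motion=[[[0,0,-0.2,0,0,0],[0,0,-0.2,0,0,0],[0,0,-0.2,-0.1,-0.1,0],[0,0,-0.2,0,0,0]]])

```text
clock: 4.6
position: [0.6144, -0.0178, 0.2942]
ee_rot: [0.78, -0.626, -0.001, 0.0]
ft_force: [0.6, -0.1, -0.7]
grip_width: -0.002
```

```bash
python3 d.py b:.11 f:.11 l:.11
```

```text
4.6 [ 0.6144 -0.0178  0.2942] F [ 0.61 -0.13 -0.67] w -0.0016386529176743434 j [ 0.35  0.44 -0.5   1.6   0.22  1.16 -1.56]
yaw x -77.52781396588256 want -77.39492850712189 tilt [-0.002  0.001 -1.   ] tip z 0.1208406036994103
b 0.11 tool shift units [-1.67 -1.16  0.22] world mm [ 38.7  94.  -10.8]
f 0.11 tool shift units [-1.66  1.16  0.22] world mm [-74.5  68.7 -10.8]
l 0.11 tool shift units [-3.33  0.    0.22] world mm [-36.  162.3 -10.8]
```

Force rose to 31 N against the stop, so the right section should be shut. Next is the back section: x -1.67, y -1.16.

Request:
servo_tool(motion=[[[-0.4,-0.3,0,0,0,0],[-0.4,-0.3,0,0,0,0],[-0.4,-0.3,0,0,0,0],[-0.4,-0.3,0,0,0,0],[-0.3,-0.1,0,0,0,0],[0,0,0,0,0,0],[0,0,0,0,0,0]]])

```text
clock: 5.3
position: [0.6596, 0.09, 0.2978]
ee_rot: [0.778, -0.628, -0.0, -0.0]
ft_force: [0.5, -0.3, -0.2]
grip_width: -0.005
```

```bash
python3 d.py b:.09 b:.08;python3 - <<'E'
from h import *
t=cam("top");s=cam("scene")
a=cv2.resize(t["color"][120:260,230:420,::-1],None,fx=2,fy=2,interpolation=cv2.INTER_CUBIC)
b=cv2.resize(s["color"][120:260,250:440,::-1],None,fx=2,fy=2,interpolation=cv2.INTER_CUBIC);cv2.imwrite("pics/b1.png",np.hstack([a,b]))
E
```

```text
5.3 [0.6596 0.09   0.2978] F [ 0.51 -0.28 -0.23] w -0.004924618482865591 j [ 0.16  0.55 -0.51  1.45  0.27  1.22 -1.74]
yaw x -77.78108670161447 want -77.39492850712189 tilt [ 0.  0. -1.] tip z 0.12441731847032914
b 0.09 tool shift units [0.24 0.19 0.69] world mm [ -6.5 -13.9 -34.4]
b 0.08 tool shift units [0.24 0.19 0.89] world mm [ -6.5 -13.9 -44.4]
```

View pics/b1.png

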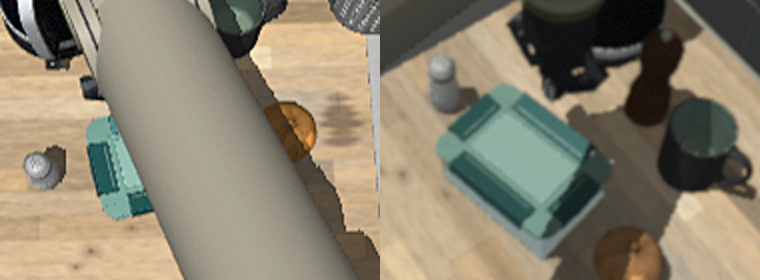

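The scene view shows the hand clear of the mill and mug. Correcting the offset and pressing.

Request:
servo_tool(motion=[[[0.25,0.2,0.1,0,0,0],[0,0,0.2,0,0,0],[0,0,0.2,0,0,0],[0,0,0.1,0,0,0]]])

```text
clock: 5.8
position: [0.6523, 0.0715, 0.267]
ee_rot: [0.777, -0.63, 0.001, -0.0]
ft_force: [0.3, 0.5, -0.5]
grip_width: 0.002
```

```bash
python3 d.py b:.08
```

```text
5.8 [0.6523 0.0715 0.267 ] F [ 0.27  0.45 -0.45] w 0.0015664456660599883 j [ 0.19  0.55 -0.5   1.5   0.28  1.16 -1.73]
yaw x -78.09780851951436 want -77.39492850712189 tilt [ 0.002 -0.001 -1.   ] tip z 0.0936281179686538
b 0.08 tool shift units [-0.09 -0.03  0.27] world mm [  0.8   4.7 -13.6]
```

Request:
servo_tool(motion=[[[-0.03,-0.02,0.1,0,0,0],[0,0,0.1,0,0,0],[0,0,0.1,0,0,0],[0,0,0.05,0,0,0],[0,0,0.05,0,0,0]]])

```text
clock: 6.3
position: [0.6553, 0.0746, 0.2534]
ee_rot: [0.777, -0.63, 0.004, -0.002]
ft_force: [-8.9, -3.4, 20.9]
grip_width: 0.001
```

```bash
python3 d.py b:.08
```

```text
6.3 [0.6553 0.0746 0.2534] F [-8.87 -3.39 20.9 ] w 0.0012063590828558257 j [ 0.18  0.57 -0.5   1.51  0.3   1.13 -1.74]
yaw x -78.09390790219 want -77.39492850712189 tilt [ 0.009 -0.002 -1.   ] tip z 0.08001459447705886
b 0.08 tool shift units [-0.04  0.04 -0.  ] world mm [-2.2  1.5 -0. ]
```

The section reached the stop: z = 80 mm with 21 N. Lifting and going to the left section.

Request:
servo_tool(motion=[[[0,0,-0.2,0,0,0],[0,0,-0.2,0,0,0],[0,0,-0.2,-0.1,-0.05,-0.1],[0,0,-0.2,0,0,0],[0,0,0,0,0,0]]])

```text
clock: 6.8
position: [0.6552, 0.0759, 0.2967]
ee_rot: [0.78, -0.626, -0.0, -0.001]
ft_force: [-0.7, 0.1, 0.1]
grip_width: 0.003
```

```bash
python3 d.py l:.11
```

```text
6.8 [0.6552 0.0759 0.2967] F [-0.7   0.12  0.12] w 0.0030492698078075633 j [ 0.19  0.53 -0.51  1.47  0.27  1.21 -1.71]
yaw x -77.46313672141834 want -77.39492850712189 tilt [ 0.     0.001 -1.   ] tip z 0.12333331026683736
l 0.11 tool shift units [-1.67  1.2   0.27] world mm [-76.8  68.6 -13.3]
```

Request:
servo_tool(motion=[[[-0.4,0.3,0,0,0,0],[-0.4,0.3,0,0,0,0],[-0.4,0.3,0,0,0,0],[-0.35,0.25,0,0,0,0],[-0.1,0.05,0.1,0,0,0],[0,0,0.1,0,0,0],[0,0,0,0,0,0]]])

```text
clock: 7.5
position: [0.577, 0.1437, 0.2843]
ee_rot: [0.779, -0.627, -0.0, -0.0]
ft_force: [-0.5, -0.5, 0.4]
grip_width: 0.0
```

```bash
python3 d.py l:.08;python3 - <<'E'
from h import *
t=cam("top");s=cam("scene")
a=cv2.resize(t["color"][120:260,230:420,::-1],None,fx=2,fy=2,interpolation=cv2.INTER_CUBIC)
b=cv2.resize(s["color"][120:260,250:440,::-1],None,fx=2,fy=2,interpolation=cv2.INTER_CUBIC);cv2.imwrite("pics/l1.png",np.hstack([a,b]))
E
```

```text
7.5 [0.577  0.1437 0.2843] F [-0.54 -0.55  0.36] w 0.0004099719502013149 j [ 0.13  0.42 -0.56  1.66  0.24  1.13 -1.85]
yaw x -77.6110504574438 want -77.39492850712189 tilt [-0.  0. -1.] tip z 0.11093864842083095
l 0.08 tool shift units [-0.01 -0.03  0.62] world mm [  1.3   0.8 -30.9]
```

View pics/l1.png

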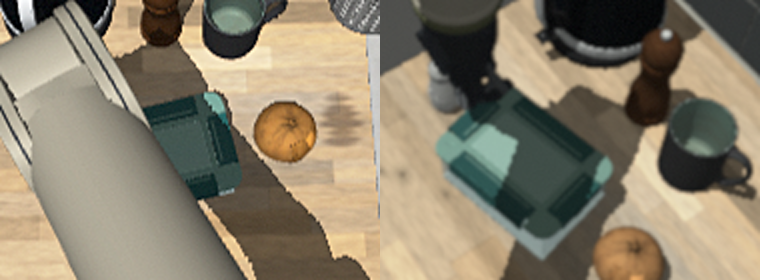

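The fingertips are over the left section, and the shaker's inner edge is about 50 mm from the tool axis. Pressing.

Request:
servo_tool(motion=[[[0,0,0.2,0,0,0],[0,0,0.2,0,0,0],[0,0,0.1,0,0,0],[0,0,0.1,0,0,0],[0,0,0.1,0,0,0]]])

```text
clock: 8.1
position: [0.5794, 0.1424, 0.2522]
ee_rot: [0.778, -0.628, 0.001, -0.001]
ft_force: [-34.4, -11.9, 87.1]
grip_width: -0.002
```

```bash
python3 d.py l:.08
```

```text
8.1 [0.5794 0.1424 0.2522] F [-34.41 -11.88  87.05] w -0.0016747695919777732 j [ 0.12  0.46 -0.55  1.68  0.27  1.07 -1.87]
yaw x -77.85353824666126 want -77.39492850712189 tilt [ 0.002 -0.    -1.   ] tip z 0.07876698807725635
l 0.08 tool shift units [-0.05  0.01 -0.02] world mm [-1.   2.1  1.2]
```

That was harder than I wanted: 87 N against the stop. I'll lift now and use smaller final steps next.

Request:
servo_tool(motion=[[[0,0,-0.2,0,0,0],[0,0,-0.2,0,0,0],[0,0,-0.2,0,0,0.05],[0,0,-0.2,0,0,0],[0,0,0,0,0,0]]])

```text
clock: 8.6
position: [0.5795, 0.1424, 0.2953]
ee_rot: [0.776, -0.63, 0.002, -0.001]
ft_force: [-0.0, 0.5, -0.1]
grip_width: 0.002
```

```bash
python3 d.py f:.11;python3 - <<'E'
from h import *
t=cam("top");s=cam("scene")
a=cv2.resize(t["color"][120:260,230:420,::-1],None,fx=2,fy=2,interpolation=cv2.INTER_CUBIC)
b=cv2.resize(s["color"][120:260,250:440,::-1],None,fx=2,fy=2,interpolation=cv2.INTER_CUBIC);cv2.imwrite("pics/l2.png",np.hstack([a,b]))
E
```

```text
8.6 [0.5795 0.1424 0.2953] F [-0.02  0.45 -0.09] w 0.002021893162274931 j [ 0.13  0.41 -0.56  1.65  0.24  1.15 -1.85]
yaw x -78.12719380898557 want -77.39492850712189 tilt [ 0.004 -0.001 -1.   ] tip z 0.12187197532257388
f 0.11 tool shift units [1.63 1.15 0.24] world mm [-39.6 -91.6 -11.9]
```

View pics/l2.png

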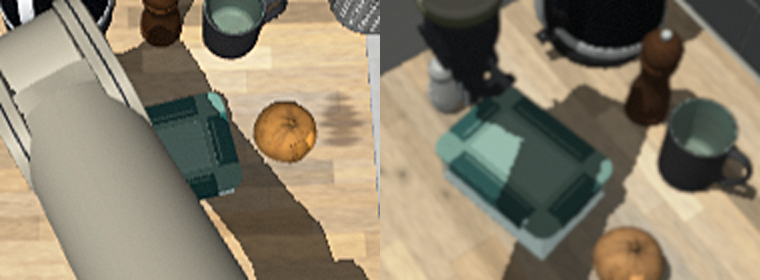

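The box hasn't moved in the picture and the shaker is untouched. On to the front section.

Request:
servo_tool(motion=[[[0.4,0.3,0,0,0,0],[0.4,0.3,0,0,0,0],[0.4,0.3,0,0,0,-0.1],[0.3,0.2,0,0,0,0],[0.1,0.05,0.1,0,0,0],[0,0,0.1,0,0,0],[0,0,0,0,0,0]]])

```text
clock: 9.4
position: [0.537, 0.0499, 0.2781]
ee_rot: [0.78, -0.626, -0.002, 0.002]
ft_force: [-0.4, 0.5, -0.1]
grip_width: -0.001
```

```bash
python3 d.py f:.08
```

```text
9.4 [0.537  0.0499 0.2781] F [-0.39  0.46 -0.08] w -0.0013096445831712457 j [ 0.3   0.31 -0.55  1.81  0.18  1.08 -1.67]
yaw x -77.51745295128892 want -77.39492850712189 tilt [-0.005 -0.    -1.   ] tip z 0.10471878660241946
f 0.08 tool shift units [-0.   -0.06  0.49] world mm [  2.9   0.9 -24.7]
```

Request:
servo_tool(motion=[[[0,-0.07,0.2,0,0,0],[0,0,0.1,0,0,0],[0,0,0.1,0,0,0],[0,0,0.05,0,0,0],[0,0,0.05,0,0,0]]])

```text
clock: 9.9
position: [0.5413, 0.054, 0.2526]
ee_rot: [0.781, -0.624, -0.002, 0.002]
ft_force: [-21.4, -5.6, 51.8]
grip_width: -0.004
```

```bash
python3 d.py f:.08
```

```text
9.9 [0.5413 0.054  0.2526] F [-21.43  -5.57  51.78] w -0.003935091798966922 j [ 0.28  0.35 -0.54  1.82  0.21  1.03 -1.69]
yaw x -77.29072384468482 want -77.39492850712189 tilt [-0.006 -0.    -1.   ] tip z 0.07921788294690366
f 0.08 tool shift units [ 0.05  0.04 -0.02] world mm [-1.4 -3.1  0.8]
```

All four have been pressed. I'll lift and retreat the way I came in, then inspect.

Request:
servo_tool(motion=[[[0,0,-0.2,0,0,0],[0,0,-0.3,0,0,0],[0,0,-0.5,0,0,0],[0,0,-0.5,0,0,0],[0,0,-0.5,0,0,0],[0,0,-0.5,0,0,0],[0.5,0.4,0,0,0,0],[0.5,0.4,0,0,0,0],[0.5,0.4,0,0,0,0],[0.5,0.4,0,0,0,0],[0.5,0.4,0,0,0,0],[0.5,0.4,0,0,0,0]]])

```text
clock: 11.1
position: [0.4572, -0.1173, 0.3897]
ee_rot: [0.785, -0.619, 0.0, -0.002]
ft_force: [0.3, -0.8, -0.2]
grip_width: -0.002
```

Request:
servo_tool(motion=[[[0.6,0.4,0,0,0,0],[0.6,0.4,0,0,0,0],[0.6,0.4,0,0,0,0],[0.6,0.4,0,0,0,0],[0.6,0.4,0,0,0,0],[0.6,0.4,0,0,0,0],[0.6,0.4,0,0,0,0],[0.6,0.4,0,0,0,0],[0,0,0,0,0,0]]])

```text
clock: 12.0
position: [0.3503, -0.4004, 0.3945]
ee_rot: [0.785, -0.62, 0.005, -0.003]
ft_force: [-0.6, 0.3, -0.6]
grip_width: -0.003
```

```bash
python3 d.py
python3 - <<'E'
from fit import *
t=cam("top");s=cam("scene")
for cs in([t],[s],[t,s]): print(run(cs))
a=cv2.resize(t["color"][155:240,235:395,::-1],None,fx=4.5,fy=4.5,interpolation=cv2.INTER_CUBIC);cv2.imwrite("pics/te.png",a)
b=cv2.resize(s["color"][140:280,255:405,::-1],None,fx=4.2,fy=4.2,interpolation=cv2.INTER_CUBIC);cv2.imwrite("pics/se.png",b)
cv2.imwrite("pics/tfull.png",t["color"][:,:,::-1])
E
```

```text
12.0 [ 0.3503 -0.4004  0.3945] F [-0.6   0.26 -0.62] w -0.0027677185781260594 j [ 0.89  0.14 -0.13  1.72  0.01  1.28 -0.58]
yaw x -76.59549217274282 want -77.39492850712189 tilt [ 0.011 -0.002 -1.   ] tip z 0.2211347047117589
(array([0.59688766, 0.06298679, 0.22460964]), np.float64(66.0025540106957))
(array([0.59514868, 0.06344829, 0.21682347]), np.float64(102.480184384676))
(array([0.59647877, 0.06327375, 0.22201234]), np.float64(204.49123025405098))
```

View pics/te.png

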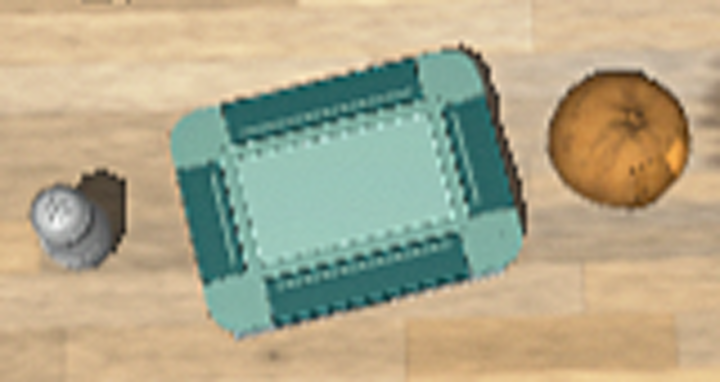

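View pics/se.png

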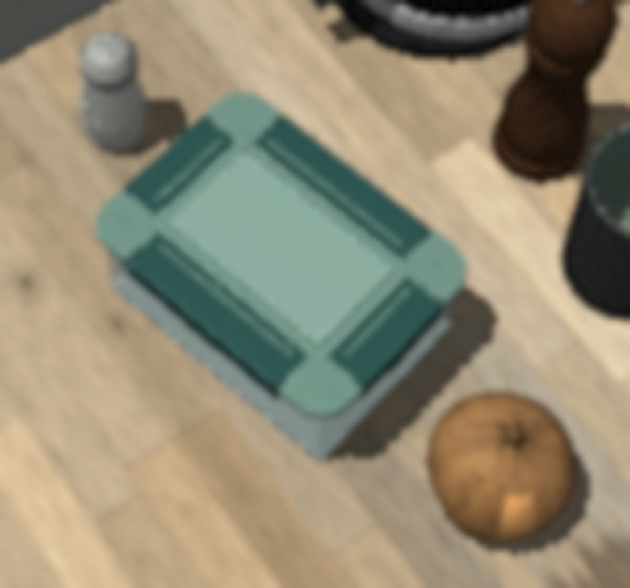

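View pics/tfull.png

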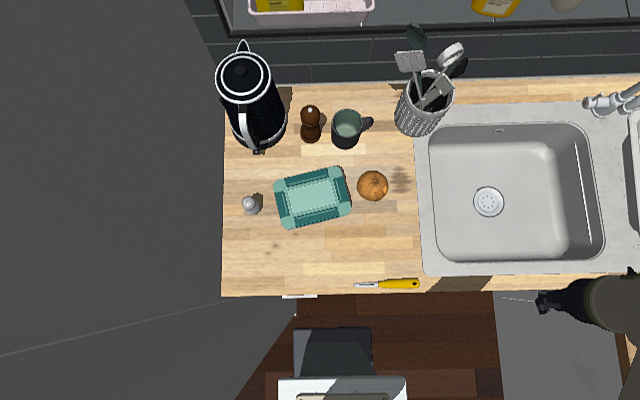

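All four sections now show the same shade, which means the same slope; before, the back one was bright and the front and left were dark. The bystanders are in place. One quick numeric check of the shade, then I'll hand in.

Run:
```python
from fit import *
from workcell import order
q=np.array([.5965,.0635,.22]);old={"top":cv2.imread("pics/top0.png"),"scene":cv2.imread("pics/scene0.png")}
for n in("top","scene"):
    c=cam(n)
    for k,p in dict(f=(-.056,0),b=(.056,0),l=(0,.081),r=(0,-.081)).items():
        u,v=np.round(proj(c,W(q,p,.08)[0])).astype(int);print(n,k,old[n][v-1:v+2,u-1:u+2,::-1].mean((0,1)).round(),c["color"][v-1:v+2,u-1:u+2].mean((0,1)).round())
```

```text
top f [37. 89. 86.] [ 51. 108. 106.]
top b [ 76. 133. 132.] [42. 99. 98.]
top l [37. 91. 89.] [ 47. 104. 103.]
top r [ 45. 102. 101.] [ 44. 100.  99.]
scene f [43. 80. 76.] [48. 88. 84.]
scene b [ 71. 111. 107.] [47. 87. 82.]
scene l [46. 82. 79.] [47. 86. 82.]
scene r [44. 82. 79.] [47. 86. 82.]
```

```bash
python3 -c "
from workcell import order,status
print(order.hand_in(),status.get_obs()['clock'])"
```

```text
the job is handed in; nothing more can be done
the job is handed in; nothing more can be done
```

I pressed all four dark green rim sections down to their stops with the closed fingertips, in the order right, back, left, front. I then took the hand well clear and handed the job in at about 12 s of the 42 s allowed. The hand-in gave no verdict.

- **Rim sections:** each press bottomed out with the fingertips at about 79–80 mm. Afterwards all four show the same shade in the scene camera (green 86–88, against 80–111 before), which fits all of them lying flush. The joint angles can't be read directly, so this rests on the images and the press depths.
- **Box and bystanders:** the box position fitted from the images changed by less than 1 mm. In the final pictures the bystanders look where they were, though I did not measure them again. The hand was touching nothing.
- **Press forces:** the left press went harder than I meant, with a wrist force of about 94 N, under the 120 N limit. The front press was about 56 N.

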